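# Put the tin canisters back on their own dishes

### The arm

A 6-joint arm with a two-finger parallel gripper is mounted at the origin on the work surface. World frame = base frame: x ahead of the robot, y to its left, z up, the work surface at z = 0. Lengths are in mm, angles in rad, forces in N, time in s.
With the tool pointing down it reaches from about 275 to 750 mm from the base axis. Payload 10.2 kg.
Tool frame: the origin (TCP) lies on the centre line of the jaws, within the pads' length; the fingertips stand 17 mm ahead of it and the grasp point (between the pads) lies 2 mm behind it; x points along the fingers, y is the direction in which the jaws open and shut, and the axes are right-handed (so a half turn about x gives the same grasp; the last joint's range is limited). The gripper opens to 85 mm and grips with 20 to 120 N. Pads are 22 mm wide; open, the fingers measure 114 mm over their backs; the gripper's body (76 mm by 85 mm) begins 54 mm behind the grasp point. The pads swing forward as they close: fully open they stand 13 mm farther back than shut.
Start: joints at [-1.524, 0.313, 1.498, -0, 1.331, -0.223], TCP at [139.92, -506.018, 248.294] pointing down, gripper open.
Joint ranges: [-2.94, 2.94], [-0.97, 2.17], [0.19, 2.56], [-1.23, 4.37], [0.02, 3.11], [-2.88, 2.88]. Speed limits (rad/s): [2.39, 2.39, 3.01, 3.14, 3.14, 3.14].

### API

Orientations are given as a 3x3 rotation matrix whose columns are the frame's x, y, z axes.
In Python, from workcell import readout, read_camera, manip, recognise, place_of gives the robot as it stands.
- The arm moves only by the shell command python3 -m creep 'ROWS' [FORCE]. ROWS is JSON, one flat list of numbers, 5 for each row, row after row: the shift along the tool's x, y, z in m, then the turn about the tool's x in degrees, then the finger opening in m, from 0 to 0.0854. In form: [dx, dy, dz, roll, fingers, dx, dy, dz, roll, fingers, ...]. A call has 1 to 20 rows; each row is the pose to reach, as a shift and turn from the pose measured when the call began, along the tool's axes at that moment; what a row does not reach only later rows make up. A row lasts 1/12 s, in which the tool goes at most 41.7 mm and 7.16 degrees, less where a joint would pass 70% of its speed; a pose out of reach is approached as far as the arm can. A call with a gripper value outside its range is refused whole. The fingers move at their own pace and stop on an object; FORCE is the grip in N (left out, the last holds). Time passes only in rows, so rows that repeat a pose let the fingers close. It gives the time, the measured TCP pose, the force and the opening at its end, in the units of the state.
- readout.read_state(): the state, without advancing time (a new reading comes with each control period).
- read_camera(name): name is "scene" or "top" or "wrist"; returns a dict with "image" (400x640x3 uint8, blue, green, red), "fx", "fy", "cx", "cy" (pixels), "R" (3x3) and "t" (3): a world point X has camera coordinates R X + t. Camera axes: x right, y down, z forward; pixel columns grow to the right and rows downward; lengths in mm; the calibration is good to about 2 mm. A picture is of the moment at which its call begins. There is no depth.
- manip.finish_job(): hands the job in, once; it reports no verdict.
Trained networks look in a picture, given as the dict that the camera call returned (one of the last four; its "shot" number tells which), for a name from the list of things; names that differ only in an ending like _2 or _b are one class to them, and where a whole thing is asked for, a point or a joint stands for the part that bears it (a point fixed in the world has none). Each returns a list of dicts, best first, with "p" (0 to 1); they miss things now and then, are a little off and sometimes report something else, mostly with a low value. They report only what shows in the picture. A call takes as long as a camera call. They do not tell look-alikes from the thing itself.
- recognise(target, picture): "centre" ([x, y, z] in mm, in world coordinates, good to about 4 mm: the middle of the surface that is visible of it).
- place_of(target, picture): "centre" ([x, y, z] in mm, in world coordinates, good to about 4 mm: a listed point, or the origin of a listed thing).
The state is a dict: "time_s": time; "qpos": joint angles; "dq": joint speeds; "joint_torque": joint torques, N m; "tcp_pos": TCP position; "ee_rot": TCP orientation; "ft_force": force on the tool from outside, world axes, zero at the start; "wrist_torque": the same for the moment, N m; "gripper_width": opening from 0.0 (shut) to 1.0 (fully open).
Only numpy, scipy, OpenCV 4.12 (cv2) and the standard library are available. Lean on these libraries where they do the work, as an engineer would, in place of code of your own. Each camera call takes 0.05 s, during which the arm holds its last target.

### The job

The three screw-top tin canisters have been put back on the wrong paint dishes. Shift them round until each stands in the middle of the white dish of its own size: smallest on smallest, middle on middle, largest on largest; the bare cork mat is free to park one on meanwhile. Keep the canisters upright and set each one down rather than letting it drop. Leave the brush stand, the printing block and the brass corner where they are.

Things in the scene. Friction and masses are not known exactly. Their poses are not given: they have to be found in the camera images.
- tin_small: The smallest of three loose, upright screw-top tin canisters in dull silver: a plain round cylinder 44 mm in diameter from base to lid and 62 mm high, lid included. Lid is screwed tight. It starts on the medium dish. Origin: centre of its base; z up along its axis.
- tin_medium: The middle-sized of three loose, upright screw-top tin canisters in dull silver: a plain round cylinder 54 mm in diameter from base to lid and 74 mm high, lid included. Lid is screwed tight. It starts on the large dish. Origin: centre of its base; z up along its axis.
- tin_large: The largest of three loose, upright screw-top tin canisters in dull silver: a plain round cylinder 64 mm in diameter from base to lid and 86 mm high, lid included. Lid is screwed tight. It starts on the small dish. Origin: centre of its base; z up along its axis.
- dish_small: The smallest of three fixed round white porcelain paint dishes, home of the smallest canister: 84 mm across the rim, flat floor 72 mm across, rim 9 mm above the table, floor 4 mm above the table. Origin: centre of its underside, on the table; z up.
- dish_medium: The middle-sized of three fixed round white porcelain paint dishes, home of the middle-sized canister: 102 mm across the rim, flat floor 90 mm across, rim 9 mm above the table, floor 4 mm above the table. Origin: centre of its underside, on the table; z up.
- dish_large: The largest of three fixed round white porcelain paint dishes, home of the largest canister: 120 mm across the rim, flat floor 108 mm across, rim 9 mm above the table, floor 4 mm above the table. Origin: centre of its underside, on the table; z up.
- cork_mat: Bare square cork mat, 90 x 90 mm and 4 mm thick, fixed to the table, empty at the start: the free spot. Origin: centre of its underside, on the table; z up.
- brush_stand: Dark lacquered brush stand, loose, 75 x 150 mm (x, y) and 110 mm high, with five brushes upright in it, up to about 215 mm high. To be left alone. Origin: centre of its underside; z up.
- printing_block: Pear-wood printing block carved with waves, loose, lying flat, 80 x 120 mm (x, y) and 22 mm thick. To be left alone. Origin: centre of its underside; z up.
- brass_corner: L-shaped brass registration corner, loose, lying flat, legs 62 mm long and 18 mm wide, 12 mm thick. To be left alone. Origin: on the table, at the centre of the 62 mm square that the L fills two sides of; z up.
Not all that is in view belongs to the job. Leave any turquoise look-alike of the tin_medium alone. Leave any turquoise look-alike of the tin_large alone.

How it is judged:
By the outcome, as a careful person would: the job done as asked, in the order asked, and still so for the second after the job is handed in, with the robot touching nothing.
It also fails if it takes over 96 s, if anything falls off the work surface, if the arm or the gripper's body presses on something with over 40 N, if the wrist force passes 120 N, or if a joint passes its speed limit or range.

## Working session

There is one attempt and no reset: what is moved stays moved. The work goes in short steps, Python scripts to look and compute and a shell command to move; the robot and the scene stay as the last step left them, time stands still between calls to the robot, and variables do not carry over. Pictures are saved under pics/ and viewed, and the job is handed in when it is done.

```bash
mkdir -p pics; ls; python3 - <<'E'
from workcell import readout, read_camera, manip, recognise, place_of
import cv2
s=readout.read_state(); print(s)
for n in("scene","top"):
    p=read_camera(n); cv2.imwrite(f"pics/{n}0.png",p["image"]); print(n,p["fx"],p["fy"],p["cx"],p["cy"],p["R"],p["t"])
    for t in "tin_small tin_medium tin_large dish_small dish_medium dish_large cork_mat brush_stand printing_block brass_corner".split():
        print(t,[([round(c) for c in d["centre"]],round(d["p"],2)) for d in place_of(t,p)][:4])
E
```

```text
pics
{'time_s': 0.0, 'qpos': array([-1.52443507e+00,  3.13443399e-01,  1.49841415e+00,  1.61193955e-05,
        1.33099865e+00, -2.23406022e-01]), 'dq': array([-0.00094508, -0.00147808,  0.00091481, -0.00012659, -0.00098397,
        0.00025326]), 'joint_torque': array([ 5.99715950e-04, -4.12269974e+01, -2.59739542e+01, -1.84370192e-04,
        4.19706601e-03, -1.52877271e-05]), 'tcp_pos': array([ 139.89440456, -505.78346625,  247.74707324]), 'ee_rot': array([[-4.29170472e-05,  2.66503414e-01, -9.63833974e-01],
       [ 1.26290928e-03, -9.63833191e-01, -2.66503254e-01],
       [-9.99999202e-01, -1.22867240e-03, -2.95204759e-04]]), 'ft_force': array([-0.84165549, -0.09878623,  0.48351361]), 'wrist_torque': array([-0.00274149,  0.03806875, -0.00477362]), 'gripper_width': 0.9994166626536273}
scene 507.9648029604533 507.9648029604533 316.2343991805942 208.8895374856433 [[ 0.24302954  0.97001814 -0.0012023 ]
 [ 0.84274481 -0.21175575 -0.49491483]
 [-0.48033096  0.11926569 -0.86894066]] [-185.37625218 -441.90896299 1440.51474868]
tin_small [([449, -258, 0], 0.68)]
tin_medium [([760, 158, -1
[... 377 characters left out ...]
26, 0], 0.57)]
top 454.4796572520028 454.4796572520028 318.8007103861155 209.88215592207843 [[ 0.03979689 -0.99919474  0.00510688]
 [-0.97198296 -0.03989699 -0.23164057]
 [ 0.23165779  0.00425478 -0.97278804]] [ 35.97018225 563.75674848 847.06600152]
tin_small [([451, -260, 5], 0.59)]
tin_medium [([759, 153, 1], 0.93), ([615, 151, 9], 0.73)]
tin_large [([456, 13, 1], 0.59), ([349, 81, -1], 0.58)]
dish_small [([450, 12, -3], 0.52)]
dish_medium [([454, -257, 0], 0.78)]
dish_large [([614, 154, 1], 0.75), ([422, 230, -3], 0.48), ([457, -259, 2], 0.41)]
cork_mat [([636, -119, -2], 0.59)]
brush_stand [([553, 402, 0], 0.9)]
printing_block [([422, 230, 0], 0.6)]
brass_corner [([421, -126, 4], 0.79)]
```

View pics/scene0.png

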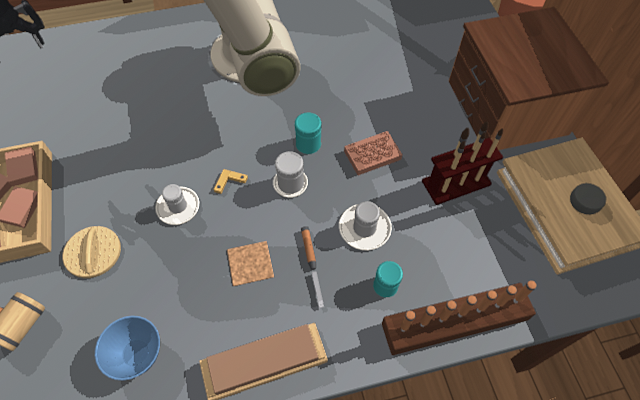

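View pics/top0.png

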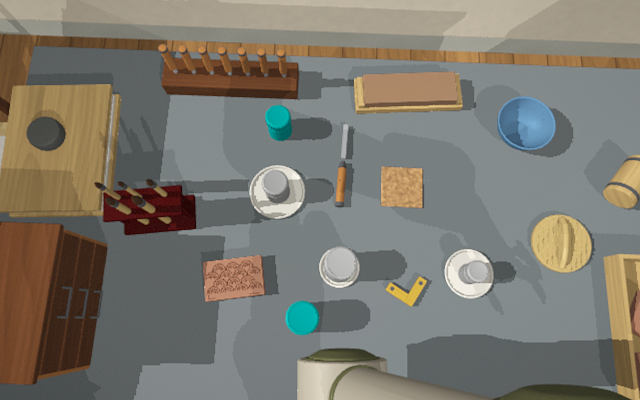

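The three silver tins stand at top-image pixels (474,270), (341,262) and (277,184). The turquoise decoys are at (302,317) and (278,122), and the cork mat is at (402,187). Next I'll refine the positions by fitting circles of known radius.

```bash
cat > h.py <<'E'
from workcell import readout, read_camera, manip, recognise, place_of
import cv2, numpy as np
from scipy.ndimage import map_coordinates, gaussian_filter
TH=np.linspace(0,2*np.pi,180,endpoint=False)
def proj(p,X):
    c=X@np.array(p["R"]).T+np.array(p["t"]); return p["fx"]*c[:,0]/c[:,2]+p["cx"],p["fy"]*c[:,1]/c[:,2]+p["cy"]
def circ(p,x,y,z,r,span=14):
    """centre of known-radius bright circle at height z: maximise inside-outside brightness contrast"""
    g=gaussian_filter(p["image"].astype(float).mean(2),0.6)
    def s(cx,cy):
        v=[]
        for d in(-2.2,2.2):
            X=np.c_[cx+(r+d)*np.cos(TH),cy+(r+d)*np.sin(TH),np.full(len(TH),z)]
            u,w=proj(p,X); v.append(map_coordinates(g,[w,u],order=1,mode='nearest'))
        return np.clip(np.abs(v[0]-v[1]),0,40).mean()
    best=(0,)
    for st,sp in((2,span),(0.5,2.5)):
        x0,y0=(x,y) if st==2 else best[1:]
        for a in np.arange(-sp,sp+.1,st):
            for b in np.arange(-sp,sp+.1,st):
                best=max(best,(s(x0+a,y0+b),x0+a,y0+b))
    return best
H=dict(small=(62,22),medium=(74,27),large=(86,32)); D=dict(small=42,medium=51,large=60)
def tool():
    s=readout.read_state(); return s
def rel(x,y,z):
    s=readout.read_state(); R=s["ee_rot"]; d=np.array([x,y,z])-s["tcp_pos"]; return np.round(R.T@d,1)
E
python3 - <<'E'
from h import *
for n in("top","scene"):
    p=read_camera(n)
    for k,x,y in(("small",450,-259),("medium",614,152),("large",455,12)):
        h,r=H[k]; print(n,"tin",k,np.round(circ(p,x,y,4+h,r),1), "r-2",np.round(circ(p,x,y,4+h,r-2),1))
    for k,x,y in(("small",453,11),("medium",456,-257),("large",613,151)):
        print(n,"dish",k,np.round(circ(p,x,y,9,D[k]),1))
    # cork
E
```

```text
top tin small [  26.2  454.5 -255. ] r-2 [  28.2  453.5 -254.5]
top tin medium [ 28.3 614.  153. ] r-2 [ 31.6 613.5 149.5]
top tin large [ 30.7 454.   18.5] r-2 [ 29.5 455.5  15.5]
top dish small [ 40.  455.5  12.5]
top dish medium [  40.   455.  -255.5]
top dish large [ 39.9 614.  150.5]
scene tin small [  34.1  453.5 -255.5] r-2 [  35.8  452.  -254. ]
scene tin medium [ 34.1 615.5 153. ] r-2 [ 37.1 614.  152. ]
scene tin large [ 40.  455.5  14.5] r-2 [ 40. 457.  15.]
scene dish small [ 30.2 457.   12. ]
scene dish medium [  35.9  450.5 -256.5]
scene dish large [ 37.7 611.  152.5]
```

```bash
python3 - <<'E'
from h import *
for n in("top","scene"):
    p=read_camera(n); im=p["image"].copy()
    for k,x,y in(("small",450,-259),("medium",614,152),("large",455,12)):
        h,r=H[k]; b=circ(p,x,y,4+h,r); u,v=proj(p,np.c_[b[1]+r*np.cos(TH),b[2]+r*np.sin(TH),np.full(180,4+h)])
        im[np.round(v).astype(int),np.round(u).astype(int)]=(0,0,255)
    for k,x,y in(("small",453,11),("medium",456,-257),("large",613,151)):
        r=D[k]; b=circ(p,x,y,9,r); u,v=proj(p,np.c_[b[1]+r*np.cos(TH),b[2]+r*np.sin(TH),np.full(180,9)])
        im[np.round(v).astype(int),np.round(u).astype(int)]=(0,255,0)
    c=im[130:310,230:520] if n=="top" else im[130:260,140:410]
    cv2.imwrite(f"pics/fit_{n}.png",cv2.resize(c,None,fx=2.7,fy=2.7,interpolation=0)[:600,:800])
E
```

```text
(no output)
```

View pics/fit_top.png

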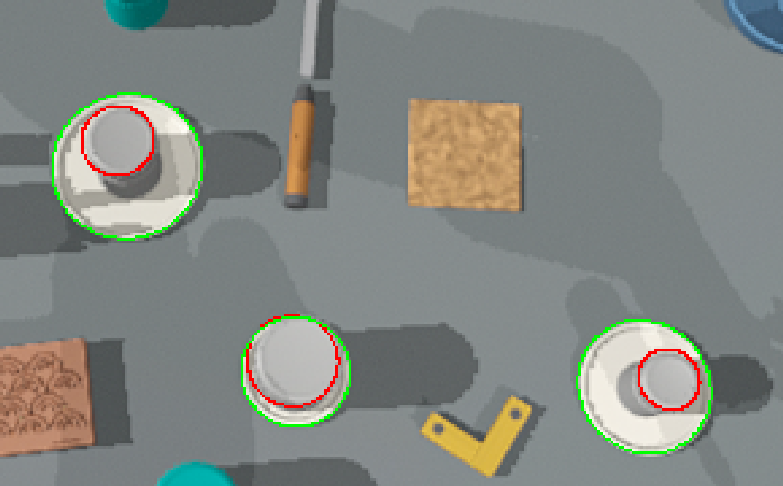

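View pics/fit_scene.png

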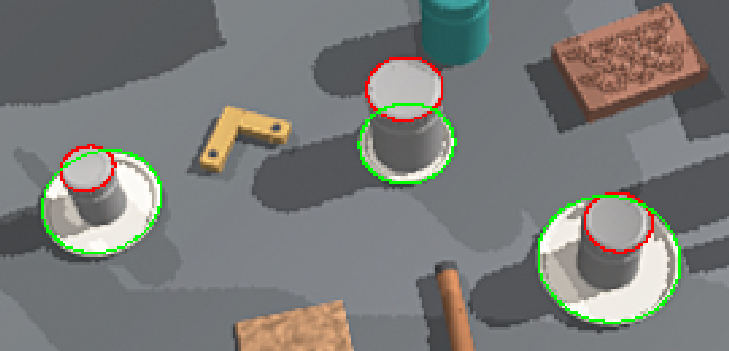

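```bash
python3 - <<'E'
from h import *
print(rel(454.5,-255.5,200))
E
```

```text
[  48.3 -157.6 -370. ]
```

```bash
python3 -m creep '[0.003,-0.010,-0.024,0,0.085, 0.006,-0.021,-0.049,0,0.085, 0.010,-0.032,-0.074,0,0.085, 0.013,-0.042,-0.099,0,0.085, 0.016,-0.053,-0.123,0,0.085, 0.019,-0.063,-0.148,0,0.085, 0.023,-0.074,-0.173,0,0.085, 0.026,-0.084,-0.197,0,0.085, 0.029,-0.095,-0.222,0,0.085, 0.032,-0.105,-0.247,0,0.085, 0.036,-0.116,-0.271,0,0.085, 0.039,-0.126,-0.296,0,0.085, 0.042,-0.137,-0.321,0,0.085, 0.045,-0.147,-0.345,0,0.085, 0.048,-0.1576,-0.370,0,0.085, 0.048,-0.1576,-0.370,0,0.085, 0.048,-0.1576,-0.370,0,0.085, 0.048,-0.1576,-0.370,0,0.085]'
python3 - <<'E'
from h import *
print(rel(454.5,-255.5,40), readout.read_state()["qpos"])
p=read_camera("wrist"); cv2.imwrite("pics/w1.png",p["image"])
print(p["t"],np.round(p["R"],3))
print(np.round(circ(p,454.5,-255.5,66,22),1),np.round(circ(p,455,-255.5,9,51),1))
E
```

```text
time_s: 2.8
tcp_pos: [454.2, -255.8, 200.3]
ee_rot: [[-0.0, 0.267, -0.964], [-0.0, -0.964, -0.267], [-1.0, 0.0, 0.0]]
ft_force: [-1.1, -0.2, -0.3]
gripper_width: 0.994
[160.3  -0.2  -0.4] [-7.37779027e-01  3.47217502e-01  1.58043014e+00 -2.47441330e-04
  1.21399044e+00  5.63303694e-01]
[-368.24081005  325.17838939  450.37013192] [[ 0.267 -0.964  0.001]
 [-0.915 -0.254  0.313]
 [-0.302 -0.084 -0.95 ]]
[  33.4  453.  -256. ] [  40.   455.5 -255.5]
```

View pics/w1.png

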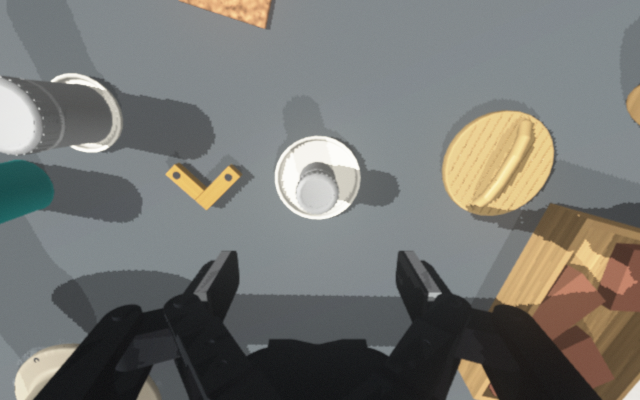

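The wrist view shows the small tin at (317,190), between the open jaws, on the medium dish at (317,177). The fits agree with that, so I'm descending.

```bash
python3 -m creep '[0.02,0,0,0,0.085, 0.04,0,0,0,0.085, 0.06,0,0,0,0.085, 0.08,0,0,0,0.085, 0.10,0,0,0,0.085, 0.115,0,0,0,0.085, 0.13,0,0,0,0.085, 0.14,0,0,0,0.085, 0.15,0,0,0,0.085, 0.156,0,0,0,0.085, 0.160,0,0,0,0.085, 0.160,0,0,0,0.085, 0.160,0,0,0,0.07, 0.160,0,0,0,0.06, 0.160,0,0,0,0.05, 0.160,0,0,0,0.042, 0.160,0,0,0,0.036, 0.160,0,0,0,0.036, 0.160,0,0,0,0.036, 0.160,0,0,0,0.036]' 50
python3 -m creep '[0,0,0,0,0.036, 0,0,0,0,0.036]'

```

```text
time_s: 4.52
tcp_pos: [454.3, -256.3, 41.1]
ee_rot: [[0.001, 0.266, -0.964], [-0.001, -0.964, -0.266], [-1.0, 0.001, -0.0]]
ft_force: [-2.3, 0.5, 4.9]
gripper_width: 0.509
time_s: 4.68
tcp_pos: [454.3, -256.2, 41.1]
ee_rot: [[0.001, 0.266, -0.964], [-0.001, -0.964, -0.266], [-1.0, 0.001, -0.0]]
ft_force: [0.4, 0.6, 0.6]
gripper_width: 0.505
```

```bash
python3 -m creep '[-0.008,0,0,0,0.036, -0.025,0,0,0,0.036, -0.045,0,0,0,0.036, -0.065,-0.004,-0.010,0,0.036, -0.08,-0.010,-0.026,0,0.036, -0.08,-0.018,-0.046,0,0.036, -0.08,-0.026,-0.066,0,0.036, -0.08,-0.034,-0.086,0,0.036, -0.08,-0.042,-0.106,0,0.036, -0.08,-0.050,-0.127,0,0.036, -0.08,-0.058,-0.147,0,0.036, -0.08,-0.066,-0.167,0,0.036, -0.08,-0.073,-0.186,0,0.036, -0.08,-0.079,-0.200,0,0.036, -0.08,-0.082,-0.209,0,0.036, -0.08,-0.0837,-0.2126,0,0.036, -0.08,-0.0837,-0.2126,0,0.036, -0.08,-0.0837,-0.2126,0,0.036]'
python3 - <<'E'
from h import *
print(rel(637,-119,41.5), readout.read_state()["gripper_width"])
E
```

```text
time_s: 6.18
tcp_pos: [636.5, -119.1, 121.1]
ee_rot: [[0.0, 0.266, -0.964], [-0.001, -0.964, -0.266], [-1.0, 0.001, 0.0]]
ft_force: [0.1, -0.1, -1.9]
gripper_width: 0.507
[79.6 -0.1 -0.5] 0.5068212215984934
```

```bash
python3 -m creep '[0.015,0,0,0,0.036, 0.03,0,0,0,0.036, 0.045,0,0,0,0.036, 0.057,0,0,0,0.036, 0.066,0,0,0,0.036, 0.072,0,0,0,0.036, 0.076,0,0,0,0.036, 0.0775,0,0,0,0.036, 0.0785,0,0,0,0.036, 0.0792,0,0,0,0.036, 0.0797,0,0,0,0.036, 0.0797,0,0,0,0.036, 0.0797,0,0,0,0.036]'
```

```text
time_s: 7.27
tcp_pos: [636.6, -119.2, 41.7]
ee_rot: [[0.001, 0.266, -0.964], [-0.001, -0.964, -0.266], [-1.0, 0.001, -0.0]]
ft_force: [-0.0, -0.3, -1.6]
gripper_width: 0.509
```

```bash
python3 -m creep '[0.0004,0,0,0,0.036, 0.0008,0,0,0,0.036, 0.001,0,0,0,0.036, 0.001,0,0,0,0.036]'
```

```text
time_s: 7.6
tcp_pos: [636.7, -119.3, 41.1]
ee_rot: [[0.001, 0.266, -0.964], [-0.001, -0.964, -0.266], [-1.0, 0.001, -0.001]]
ft_force: [-1.9, 0.8, 3.4]
gripper_width: 0.501
```

Contact is made at +3.4 N. I'll release slowly, then rise.

```bash
python3 -m creep '[0,0,0,0,0.046, 0,0,0,0,0.052, 0,0,0,0,0.06, 0,0,0,0,0.07, 0,0,0,0,0.08, 0,0,0,0,0.085, 0,0,0,0,0.085, 0,0,0,0,0.085, -0.02,0,0,0,0.085, -0.04,0,0,0,0.085, -0.065,0,0,0,0.085, -0.09,0,0,0,0.085, -0.12,0,0,0,0.085, -0.14,0,0,0,0.085, -0.16,0,0,0,0.085, -0.16,0,0,0,0.085]'
python3 - <<'E'
from h import *
print(rel(614,151.5,47),readout.read_state()["qpos"])
p=read_camera("top")
print(np.round(circ(p,637,-119,66,22),1),np.round(circ(p,614,151,78,27),1))
cv2.imwrite("pics/t2.png",p["image"])
E
```

```text
time_s: 8.93
tcp_pos: [637.8, -119.5, 205.7]
ee_rot: [[0.008, 0.266, -0.964], [-0.004, -0.964, -0.266], [-1.0, 0.006, -0.007]]
ft_force: [-0.2, 0.3, 0.6]
gripper_width: 0.994
[ 157.4 -268.5  -48.1] [-3.65069823e-01  6.17123510e-01  1.14866708e+00 -8.06432767e-04
  1.36713196e+00  9.36516534e-01]
[   5.5  653.5 -102.5] [ 28.7 614.5 152.5]
```

View pics/t2.png

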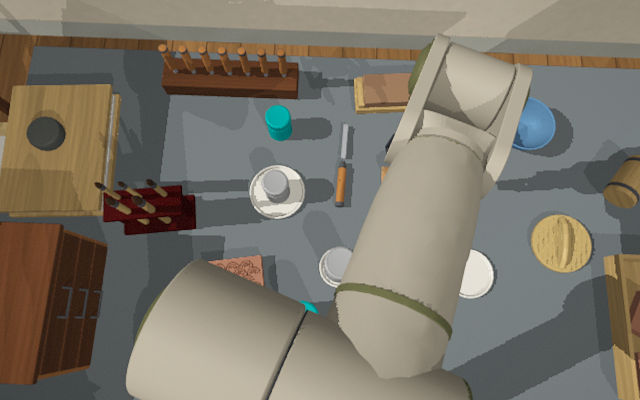

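The arm hides the cork from the top camera, and the medium tin is at (276,184). I'm moving over the medium tin now.

```bash
python3 -m creep '[0,-0.012,-0.002,0,0.085, 0,-0.036,-0.006,0,0.085, 0,-0.062,-0.011,0,0.085, 0,-0.089,-0.016,0,0.085, 0,-0.116,-0.021,0,0.085, 0,-0.143,-0.0255,0,0.085, 0,-0.170,-0.0305,0,0.085, 0,-0.196,-0.035,0,0.085, 0,-0.220,-0.0395,0,0.085, 0,-0.240,-0.043,0,0.085, 0,-0.257,-0.046,0,0.085, 0,-0.266,-0.0477,0,0.085, 0,-0.2685,-0.048,0,0.085, 0,-0.2685,-0.048,0,0.085, 0,-0.2685,-0.048,0,0.085]'
python3 - <<'E'
from h import *
p=read_camera("wrist"); cv2.imwrite("pics/w3.png",p["image"])
print(np.round(circ(p,614,151.5,78,27),1),np.round(circ(p,614,150.5,9,60),1),np.round(circ(p,637,-119,66,22),1))
print(rel(614,151.5,47),readout.read_state()["qpos"])
E
```

```text
time_s: 10.23
tcp_pos: [612.0, 151.7, 201.8]
ee_rot: [[0.004, 0.266, -0.964], [-0.003, -0.964, -0.266], [-1.0, 0.004, -0.003]]
ft_force: [0.0, 1.0, -0.3]
gripper_width: 0.995
[ 30.3 615.  151. ] [ 40.  614.5 154. ] [  24.1  635.  -118.5]
[ 1.549e+02 -1.000e-01 -1.300e+00] [ 0.05827831  0.58025052  1.21934442 -0.00319615  1.33788204  1.36146368]
```

View pics/w3.png

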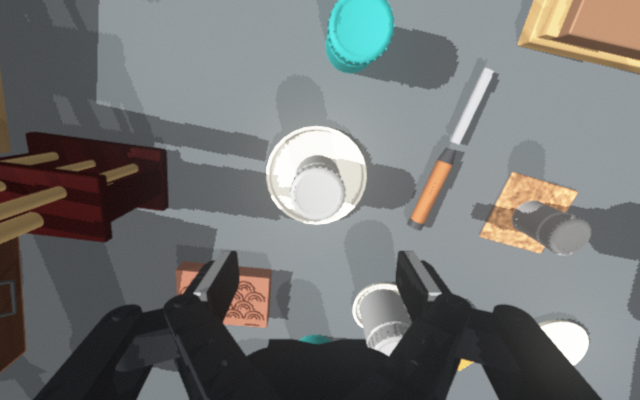

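The small tin stands upright on the cork at (550,225), and the medium tin is centred between the jaws at (318,192). Descending.

```bash
python3 -m creep '[0.02,0,-0.001,0,0.085, 0.04,0,-0.002,0,0.085, 0.06,0,-0.002,0,0.085, 0.08,0,-0.002,0,0.085, 0.10,0,-0.002,0,0.085, 0.115,0,-0.002,0,0.085, 0.13,0,-0.002,0,0.085, 0.142,0,-0.002,0,0.085, 0.150,0,-0.002,0,0.085, 0.154,0,-0.002,0,0.085, 0.155,0,-0.002,0,0.085, 0.155,0,-0.002,0,0.08, 0.155,0,-0.002,0,0.07, 0.155,0,-0.002,0,0.062, 0.155,0,-0.002,0,0.054, 0.155,0,-0.002,0,0.046, 0.155,0,-0.002,0,0.046, 0.155,0,-0.002,0,0.046, 0.155,0,-0.002,0,0.046, 0.155,0,-0.002,0,0.046]' 50
python3 - <<'E'
from h import *
s=readout.read_state();print(s["gripper_width"],s["tcp_pos"],rel(455.2,-255.5,s["tcp_pos"][2]+100))
E
```

```text
time_s: 11.95
tcp_pos: [615.1, 151.7, 47.8]
ee_rot: [[0.006, 0.265, -0.964], [-0.003, -0.964, -0.265], [-1.0, 0.004, -0.005]]
ft_force: [-0.6, 1.3, 5.8]
gripper_width: 0.621
0.6205038125769136 [615.11989472 151.66405732  47.76932757] [-99.9 350.6 261.6]
```

```bash
python3 -m creep '[-0.008,0,0,0,0.046, -0.025,0,0,0,0.046, -0.05,0,0,0,0.046, -0.075,0,0,0,0.046, -0.095,0.008,0.006,0,0.046, -0.100,0.024,0.018,0,0.046, -0.100,0.048,0.036,0,0.046, -0.1,0.075,0.056,0,0.046, -0.1,0.102,0.076,0,0.046, -0.1,0.129,0.096,0,0.046, -0.1,0.156,0.116,0,0.046, -0.1,0.183,0.1365,0,0.046, -0.1,0.210,0.157,0,0.046, -0.1,0.237,0.177,0,0.046, -0.1,0.264,0.197,0,0.046, -0.1,0.290,0.216,0,0.046, -0.1,0.314,0.234,0,0.046, -0.1,0.334,0.249,0,0.046, -0.1,0.346,0.258,0,0.046, -0.1,0.3506,0.2616,0,0.046]'
python3 -m creep '[0,0,0,0,0.046]'
python3 - <<'E'
from h import *
s=readout.read_state();print(s["gripper_width"],s["tcp_pos"],rel(455.2,-255.5,48))
E
```

```text
time_s: 13.62
tcp_pos: [454.3, -257.3, 148.0]
ee_rot: [[0.005, 0.263, -0.965], [-0.003, -0.965, -0.263], [-1.0, 0.004, -0.004]]
ft_force: [-0.3, 0.3, -2.4]
gripper_width: 0.616
time_s: 13.7
tcp_pos: [453.9, -257.8, 148.0]
ee_rot: [[0.005, 0.262, -0.965], [-0.003, -0.965, -0.262], [-1.0, 0.004, -0.004]]
ft_force: [0.8, -0.2, -2.3]
gripper_width: 0.616
0.6160863325831936 [ 453.87193956 -257.82608184  148.02039313] [100.   -2.3  -1.5]
```

```bash
python3 -m creep '[0.015,-0.001,-0.001,0,0.046, 0.035,-0.002,-0.001,0,0.046, 0.055,-0.002,-0.001,0,0.046, 0.07,-0.002,-0.001,0,0.046, 0.08,-0.002,-0.001,0,0.046, 0.088,-0.002,-0.001,0,0.046, 0.094,-0.002,-0.001,0,0.046, 0.097,-0.002,-0.001,0,0.046, 0.0985,-0.002,-0.001,0,0.046, 0.0992,-0.002,-0.001,0,0.046, 0.0997,-0.002,-0.001,0,0.046, 0.1,-0.002,-0.001,0,0.046, 0.1,-0.002,-0.001,0,0.046]'
python3 -m creep '[0.0004,0,0,0,0.046, 0.0006,0,0,0,0.046]'
```

```text
time_s: 14.78
tcp_pos: [454.9, -256.0, 48.3]
ee_rot: [[0.005, 0.261, -0.965], [-0.003, -0.965, -0.261], [-1.0, 0.004, -0.004]]
ft_force: [0.2, 0.2, -1.9]
gripper_width: 0.619
time_s: 14.95
tcp_pos: [455.0, -256.1, 47.9]
ee_rot: [[0.006, 0.261, -0.965], [-0.003, -0.965, -0.261], [-1.0, 0.005, -0.005]]
ft_force: [-0.5, -0.3, -2.4]
gripper_width: 0.62
```

```bash
python3 -m creep '[0.0004,0,0,0,0.046, 0.0008,0,0,0,0.046, 0.001,0,0,0,0.046, 0.001,0,0,0,0.046]'
```

```text
time_s: 15.28
tcp_pos: [455.0, -256.1, 47.8]
ee_rot: [[0.006, 0.262, -0.965], [-0.003, -0.965, -0.262], [-1.0, 0.005, -0.005]]
ft_force: [-3.2, 2.0, 8.8]
gripper_width: 0.622
```

```bash
python3 -m creep '[-0.0005,0,0,0,0.05, -0.0005,0,0,0,0.056, -0.0005,0,0,0,0.062, -0.0005,0,0,0,0.07, -0.0005,0,0,0,0.08, -0.0005,0,0,0,0.085, -0.0005,0,0,0,0.085, -0.0005,0,0,0,0.085, -0.02,0,0,0,0.085, -0.04,0,0,0,0.085, -0.065,0,0,0,0.085, -0.09,0,0,0,0.085, -0.12,0,0,0,0.085, -0.14,0,0,0,0.085, -0.155,0,0,0,0.085, -0.155,0,0,0,0.085]'
python3 - <<'E'
from h import *
print(rel(455.5,14,200),readout.read_state()["qpos"])
p=read_camera("wrist")
print(np.round(circ(p,455,-256,78,27),1),np.round(circ(p,455,-255.5,9,51),1)); cv2.imwrite("pics/w4.png",p["image"])
E
```

```text
time_s: 16.62
tcp_pos: [455.0, -256.3, 205.8]
ee_rot: [[0.01, 0.262, -0.965], [-0.007, -0.965, -0.262], [-1.0, 0.009, -0.008]]
ft_force: [-0.0, -0.2, 0.2]
gripper_width: 0.995
[   3.9 -260.8  -71.2] [-0.73828507  0.33758089  1.57881213  0.00158404  1.21306753  0.5672669 ]
[  33.  454. -254.] [  40.  453. -255.]
```

View pics/w4.png

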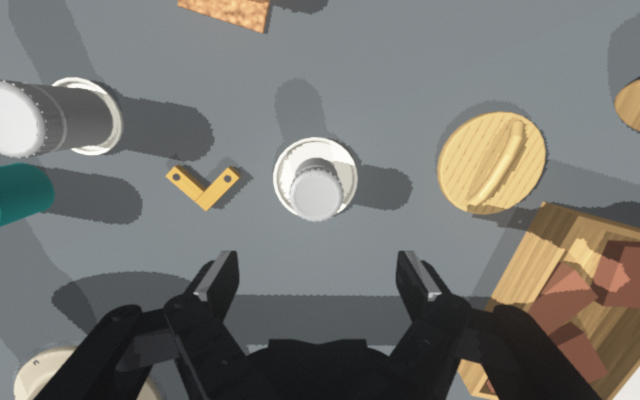

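The medium tin at (317,190) stands centred in the medium dish. Next is the large one.

```bash
python3 -m creep '[0,-0.012,-0.003,0,0.085, 0,-0.036,-0.010,0,0.085, 0,-0.062,-0.017,0,0.085, 0.001,-0.089,-0.024,0,0.085, 0.001,-0.116,-0.032,0,0.085, 0.002,-0.143,-0.039,0,0.085, 0.002,-0.170,-0.0465,0,0.085, 0.002,-0.196,-0.0535,0,0.085, 0.003,-0.220,-0.060,0,0.085, 0.003,-0.240,-0.0655,0,0.085, 0.004,-0.254,-0.0695,0,0.085, 0.004,-0.260,-0.0712,0,0.085, 0.004,-0.2608,-0.0712,0,0.085, 0.004,-0.2608,-0.0712,0,0.085, 0.004,-0.2608,-0.0712,0,0.085]'
python3 - <<'E'
from h import *
p=read_camera("wrist"); cv2.imwrite("pics/w5.png",p["image"])
print(np.round(circ(p,455.5,14,90,32),1),np.round(circ(p,455.5,12.5,9,42),1))
print(rel(455.5,14,55),readout.read_state()["qpos"])
E
```

```text
time_s: 17.92
tcp_pos: [454.9, 13.9, 198.0]
ee_rot: [[0.007, 0.261, -0.965], [-0.005, -0.965, -0.261], [-1.0, 0.007, -0.006]]
ft_force: [-0.5, 0.4, -0.7]
gripper_width: 0.999
[ 36.2 455.   15.5] [ 27.3 456.5  15. ]
[143.1  -1.1   0.3] [-0.22632642  0.20526901  1.77648416 -0.00364319  1.15141622  1.08232042]
```

View pics/w5.png

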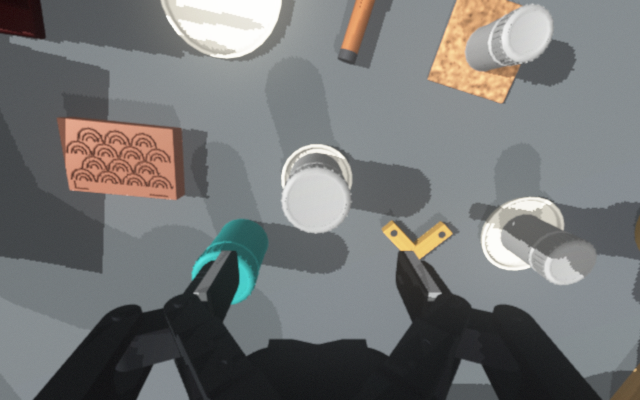

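The large tin at (316,198) is centred between the jaws. The turquoise one at (230,262) is clear of the left finger in 3D, about 90 mm away centre to centre. Descending.

```bash
python3 -m creep '[0.02,-0.001,0,0,0.085, 0.04,-0.001,0,0,0.085, 0.06,-0.001,0,0,0.085, 0.08,-0.001,0,0,0.085, 0.095,-0.001,0,0,0.085, 0.11,-0.001,0,0,0.085, 0.122,-0.001,0,0,0.085, 0.132,-0.001,0,0,0.085, 0.140,-0.001,0,0,0.085, 0.143,-0.001,0,0,0.085, 0.145,-0.001,0,0,0.085, 0.145,-0.001,0,0,0.082, 0.145,-0.001,0,0,0.075, 0.145,-0.001,0,0,0.068, 0.145,-0.001,0,0,0.062, 0.145,-0.001,0,0,0.056, 0.145,-0.001,0,0,0.056, 0.145,-0.001,0,0,0.056, 0.145,-0.001,0,0,0.056, 0.145,-0.001,0,0,0.056]' 60
python3 - <<'E'
from h import *
s=readout.read_state();print(s["gripper_width"],s["tcp_pos"],rel(614.2,151.5,s["tcp_pos"][2]+100))
E
```

```text
time_s: 19.63
tcp_pos: [456.0, 14.0, 53.9]
ee_rot: [[0.008, 0.261, -0.965], [-0.005, -0.965, -0.261], [-1.0, 0.007, -0.007]]
ft_force: [-1.6, -0.8, 5.9]
gripper_width: 0.735
0.7350574290772907 [456.04555143  13.95814998  53.92809545] [ -99.4  -90.8 -189.2]
```

```bash
python3 -m creep '[-0.008,0,0,0,0.056, -0.025,0,0,0,0.056, -0.05,0,0,0,0.056, -0.075,0,0,0,0.056, -0.095,-0.004,-0.008,0,0.056, -0.100,-0.010,-0.021,0,0.056, -0.100,-0.019,-0.040,0,0.056, -0.100,-0.029,-0.060,0,0.056, -0.100,-0.039,-0.081,0,0.056, -0.100,-0.049,-0.102,0,0.056, -0.100,-0.059,-0.123,0,0.056, -0.100,-0.068,-0.142,0,0.056, -0.100,-0.077,-0.160,0,0.056, -0.100,-0.084,-0.175,0,0.056, -0.100,-0.089,-0.185,0,0.056, -0.0995,-0.0908,-0.189,0,0.056, -0.0995,-0.0908,-0.1892,0,0.056, -0.0995,-0.0908,-0.1892,0,0.056]'
python3 - <<'E'
from h import *
s=readout.read_state();print(s["gripper_width"],s["tcp_pos"],rel(614.2,151.3,54))
E
```

```text
time_s: 21.13
tcp_pos: [613.8, 151.2, 154.0]
ee_rot: [[0.008, 0.261, -0.965], [-0.006, -0.965, -0.261], [-1.0, 0.007, -0.006]]
ft_force: [0.1, -0.2, -3.1]
gripper_width: 0.74
0.7396045244889644 [613.77369195 151.18528738 154.01767786] [100.   -0.7   0.2]
```

```bash
python3 -m creep '[0.015,-0.001,0,0,0.056, 0.035,-0.001,0,0,0.056, 0.055,-0.001,0,0,0.056, 0.07,-0.001,0,0,0.056, 0.08,-0.001,0,0,0.056, 0.088,-0.001,0,0,0.056, 0.094,-0.001,0,0,0.056, 0.097,-0.001,0,0,0.056, 0.0985,-0.001,0,0,0.056, 0.0992,-0.001,0,0,0.056, 0.0997,-0.001,0,0,0.056, 0.1,-0.001,0,0,0.056, 0.1,-0.001,0,0,0.056]'
python3 -m creep '[0.0004,0,0,0,0.056, 0.0008,0,0,0,0.056, 0.001,0,0,0,0.056, 0.001,0,0,0,0.056]'
```

```text
time_s: 22.22
tcp_pos: [614.4, 151.6, 54.3]
ee_rot: [[0.008, 0.261, -0.965], [-0.006, -0.965, -0.261], [-1.0, 0.007, -0.006]]
ft_force: [0.2, 0.2, -3.2]
gripper_width: 0.736
time_s: 22.55
tcp_pos: [614.6, 151.7, 54.0]
ee_rot: [[0.009, 0.261, -0.965], [-0.005, -0.965, -0.261], [-1.0, 0.008, -0.007]]
ft_force: [-2.2, -0.0, 4.9]
gripper_width: 0.737
```

```bash
python3 -m creep '[-0.0003,0,0,0,0.064, -0.0003,0,0,0,0.068, -0.0003,0,0,0,0.074, -0.0003,0,0,0,0.08, -0.0003,0,0,0,0.085, -0.0003,0,0,0,0.085, -0.0003,0,0,0,0.085, -0.0003,0,0,0,0.085, -0.015,0,0,0,0.085, -0.035,0,0,0,0.085, -0.06,0,0,0,0.085, -0.09,0,0,0,0.085, -0.115,0,0,0,0.085, -0.135,0,0,0,0.085, -0.145,0,0,0,0.085, -0.145,0,0,0,0.085]'
python3 - <<'E'
from h import *
print(rel(636.8,-119,200),readout.read_state()["qpos"])
p=read_camera("wrist"); cv2.imwrite("pics/w6.png",p["image"])
print(np.round(circ(p,614,151,90,32),1),np.round(circ(p,614,151,9,60),1),np.round(circ(p,636,-119,66,22),1),np.round(circ(p,455.5,12.5,9,42),1))
E
```

```text
time_s: 23.88
tcp_pos: [614.0, 152.6, 201.2]
ee_rot: [[0.013, 0.261, -0.965], [-0.005, -0.965, -0.261], [-1.0, 0.008, -0.011]]
ft_force: [0.3, 0.7, 0.5]
gripper_width: 0.994
[  2.9 268.1  48.9] [ 0.06095406  0.58146205  1.21940898 -0.00616213  1.328217    1.36925495]
[ 31.4 615.  152.5] [ 35.7 612.  152.5] [  26.5  635.5 -118. ] [ 34.9 454.5  15. ]
```

View pics/w6.png

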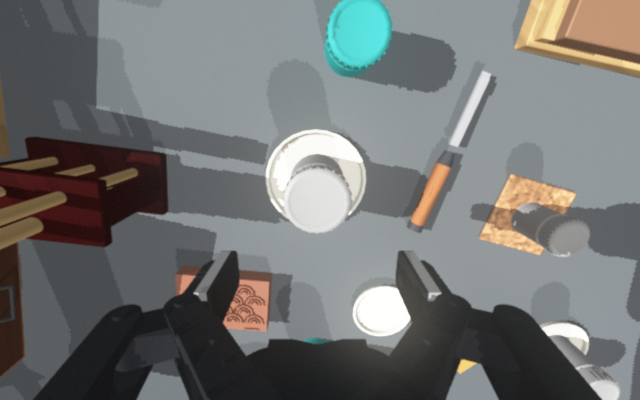

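The large tin at (317,198) stands in the large dish, and the small dish at (383,310) is empty. Next I'll move to the small tin.

```bash
python3 -m creep '[0,0.012,0.002,0,0.085, 0,0.036,0.0065,0,0.085, 0.001,0.062,0.011,0,0.085, 0.001,0.089,0.016,0,0.085, 0.001,0.116,0.021,0,0.085, 0.001,0.143,0.026,0,0.085, 0.002,0.170,0.031,0,0.085, 0.002,0.196,0.036,0,0.085, 0.002,0.220,0.040,0,0.085, 0.003,0.240,0.044,0,0.085, 0.003,0.257,0.047,0,0.085, 0.003,0.266,0.0487,0,0.085, 0.003,0.2681,0.0489,0,0.085, 0.003,0.2681,0.0489,0,0.085, 0.003,0.2681,0.0489,0,0.085]'
python3 - <<'E'
from h import *
p=read_camera("wrist")
print(np.round(circ(p,637,-119,66,22),1))
print(rel(636.8,-119,41))
for n in("top","scene"): print(np.round(circ(read_camera(n),455.5,12.5,9,42),1))
E
```

```text
time_s: 25.18
tcp_pos: [636.0, -118.4, 197.3]
ee_rot: [[0.009, 0.261, -0.965], [-0.005, -0.965, -0.261], [-1.0, 0.007, -0.007]]
ft_force: [-0.2, 0.0, 0.3]
gripper_width: 0.994
[  32.1  635.5 -120. ]
[ 1.565e+02 -1.000e-01  8.000e-01]
[ 27.2 457.5  14. ]
[ 40.  456.5  14. ]
```

```bash
python3 -m creep '[0.02,0,0.001,0,0.085, 0.04,0,0.001,0,0.085, 0.06,0,0.001,0,0.085, 0.08,0,0.001,0,0.085, 0.10,0,0.001,0,0.085, 0.115,0,0.001,0,0.085, 0.13,0,0.001,0,0.085, 0.142,0,0.001,0,0.085, 0.150,0,0.001,0,0.085, 0.155,0,0.001,0,0.085, 0.156,0,0.001,0,0.085, 0.156,0,0.001,0,0.075, 0.156,0,0.001,0,0.065, 0.156,0,0.001,0,0.055, 0.156,0,0.001,0,0.047, 0.156,0,0.001,0,0.036, 0.156,0,0.001,0,0.036, 0.156,0,0.001,0,0.036, 0.156,0,0.001,0,0.036, 0.156,0,0.001,0,0.036]' 50
python3 - <<'E'
from h import *
s=readout.read_state();print(s["gripper_width"],s["tcp_pos"],rel(456.3,13.8,s["tcp_pos"][2]+90))
E
```

```text
time_s: 27.0
tcp_pos: [637.1, -119.3, 42.6]
ee_rot: [[0.011, 0.262, -0.965], [-0.006, -0.965, -0.262], [-1.0, 0.008, -0.009]]
ft_force: [-1.4, 0.5, 6.0]
gripper_width: 0.503
0.5033305319875985 [ 637.10852539 -119.29472583   42.60160083] [ -92.7 -175.1  138.8]
```

```bash
python3 -m creep '[-0.008,0,0,0,0.036, -0.025,0,0,0,0.036, -0.05,0,0,0,0.036, -0.075,0,0,0,0.036, -0.090,-0.008,0.006,0,0.036, -0.091,-0.022,0.0175,0,0.036, -0.091,-0.040,0.032,0,0.036, -0.091,-0.059,0.047,0,0.036, -0.092,-0.078,0.062,0,0.036, -0.092,-0.097,0.077,0,0.036, -0.092,-0.116,0.092,0,0.036, -0.092,-0.134,0.106,0,0.036, -0.0925,-0.150,0.119,0,0.036, -0.0927,-0.163,0.129,0,0.036, -0.0927,-0.172,0.1365,0,0.036, -0.0927,-0.1751,0.1388,0,0.036, -0.0927,-0.1751,0.1388,0,0.036, -0.0927,-0.1751,0.1388,0,0.036]'
python3 - <<'E'
from h import *
s=readout.read_state();print(s["gripper_width"],s["tcp_pos"],rel(456.3,13.8,42.8))
E
```

```text
time_s: 28.5
tcp_pos: [456.8, 13.6, 132.9]
ee_rot: [[0.012, 0.262, -0.965], [-0.006, -0.965, -0.262], [-1.0, 0.009, -0.01]]
ft_force: [-0.1, 0.3, -1.8]
gripper_width: 0.506
0.506012958293665 [456.80992576  13.55742815 132.87295812] [90.1 -1.1  1.3]
```

```bash
python3 -m creep '[0.015,-0.001,0.001,0,0.036, 0.032,-0.001,0.001,0,0.036, 0.048,-0.001,0.001,0,0.036, 0.061,-0.001,0.001,0,0.036, 0.071,-0.001,0.001,0,0.036, 0.079,-0.001,0.001,0,0.036, 0.084,-0.001,0.001,0,0.036, 0.087,-0.001,0.001,0,0.036, 0.0885,-0.001,0.001,0,0.036, 0.0892,-0.001,0.001,0,0.036, 0.0897,-0.001,0.001,0,0.036, 0.09,-0.001,0.001,0,0.036, 0.09,-0.001,0.001,0,0.036]'
python3 -m creep '[0.0004,0,0,0,0.036, 0.0008,0,0,0,0.036, 0.001,0,0,0,0.036, 0.001,0,0,0,0.036]'
```

```text
time_s: 29.58
tcp_pos: [456.8, 13.7, 43.1]
ee_rot: [[0.012, 0.262, -0.965], [-0.006, -0.965, -0.262], [-1.0, 0.009, -0.01]]
ft_force: [-0.1, -0.3, -1.7]
gripper_width: 0.503
time_s: 29.92
tcp_pos: [457.0, 13.7, 42.6]
ee_rot: [[0.013, 0.262, -0.965], [-0.006, -0.965, -0.262], [-1.0, 0.009, -0.011]]
ft_force: [-0.8, -0.5, 5.9]
gripper_width: 0.506
```

Contact is made. I'll release, rise and back away.

```bash
python3 -m creep '[-0.0003,0,0,0,0.046, -0.0003,0,0,0,0.052, -0.0003,0,0,0,0.06, -0.0003,0,0,0,0.07, -0.0003,0,0,0,0.08, -0.0003,0,0,0,0.085, -0.0003,0,0,0,0.085, -0.0003,0,0,0,0.085, -0.02,0,0,0,0.085, -0.04,0,0,0,0.085, -0.065,0,0,0,0.085, -0.09,0,0,0,0.085, -0.12,0,0,0,0.085, -0.14,0,0,0,0.085, -0.16,0,0,0,0.085, -0.16,0,0,0,0.085]'
python3 - <<'E'
from h import *
p=read_camera("wrist"); cv2.imwrite("pics/w7.png",p["image"])
print(np.round(circ(p,456,14,66,22),1),np.round(circ(p,456,14,9,42),1)); print(rel(180,-450,250))
E
```

```text
time_s: 31.25
tcp_pos: [456.3, 14.4, 206.0]
ee_rot: [[0.019, 0.262, -0.965], [-0.007, -0.965, -0.262], [-1.0, 0.012, -0.016]]
ft_force: [0.1, -0.4, 0.6]
gripper_width: 0.995
[ 34.9 454.5  15.5] [ 40.  457.5  14. ]
[-47.3 376.6 387.1]
```

View pics/w7.png

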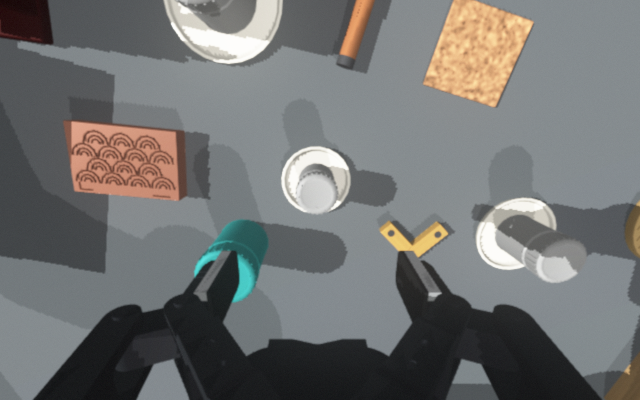

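The small tin at (317,192) is in the small dish, about 2 mm off centre. I'm backing off to get a clear view.

```bash
python3 -m creep '[-0.003,0.016,0.016,0,0.085, -0.006,0.040,0.041,0,0.085, -0.009,0.064,0.066,0,0.085, -0.012,0.088,0.090,0,0.085, -0.015,0.112,0.115,0,0.085, -0.018,0.136,0.140,0,0.085, -0.021,0.160,0.165,0,0.085, -0.024,0.184,0.190,0,0.085, -0.027,0.208,0.214,0,0.085, -0.030,0.232,0.239,0,0.085, -0.033,0.256,0.264,0,0.085, -0.036,0.280,0.288,0,0.085, -0.039,0.304,0.313,0,0.085, -0.042,0.328,0.337,0,0.085, -0.044,0.348,0.358,0,0.085, -0.046,0.364,0.374,0,0.085, -0.047,0.373,0.383,0,0.085, -0.047,0.3766,0.387,0,0.085, -0.047,0.3766,0.387,0,0.085, -0.047,0.3766,0.387,0,0.085]'
python3 - <<'E'
from h import *
for n in("top","scene"):
    p=read_camera(n); cv2.imwrite(f"pics/{n}9.png",p["image"])
    for k,x,y in(("small",456,14),("medium",455,-256),("large",614,151.5)):
        h,r=H[k]; print(n,k,"tin",np.round(circ(p,x,y,4+h,r),1),np.round(circ(p,x,y,4+h,r-2),1),"dish",np.round(circ(p,x,y,9,D[k]),1))
    for t in "brush_stand printing_block brass_corner tin_large tin_medium tin_small".split():
        print(t,[[round(c) for c in d["centre"]] for d in place_of(t,p)][:3])
E
```

```text
time_s: 32.97
tcp_pos: [180.6, -449.1, 249.2]
ee_rot: [[0.016, 0.263, -0.965], [-0.006, -0.965, -0.263], [-1.0, 0.01, -0.014]]
ft_force: [0.7, 0.7, 0.5]
gripper_width: 0.994
top small tin [ 27.8 456.   11.5] [ 25.7 456.5  14. ] dish [ 40.  457.   13.5]
top medium tin [  29.1  453.5 -256.5] [  29.3  455.5 -254.5] dish [  40.   453.5 -256. ]
top large tin [ 30.2 614.  153. ] [ 27.4 614.5 148. ] dish [ 39.3 613.5 151.5]
brush_stand [[555, 400, -3], [421, -127, 1]]
printing_block [[424, 228, -2], [452, 12, 0]]
brass_corner []
tin_large [[350, 84, -1], [616, 150, 4], [554, 405, 0]]
tin_medium [[457, -256, 10], [450, 12, -2], [761, 153, 1]]
tin_small [[457, 12, 6]]
scene small tin [ 35.4 455.5  12.5] [ 39.4 455.5  13. ] dish [ 33.7 453.5  12.5]
scene medium tin [  29.5  455.5 -254. ] [  35.1  455.  -255.5] dish [  34.3  453.  -257.5]
scene large tin [ 34.3 615.5 152.5] [ 38.1 614.  152. ] dish [ 33.5 611.5 152. ]
brush_stand [[551, 402, -5]]
printing_block [[422, 227, 2]]
brass_corner [[422, -126, -4]]
tin_large [[612, 152, 4], [350, 81, -1]]
tin_medium [[454, -255, 0], [762, 155, -4]]
tin_small [[451, 11, 6], [424, -129, -3]]
```

View pics/top9.png

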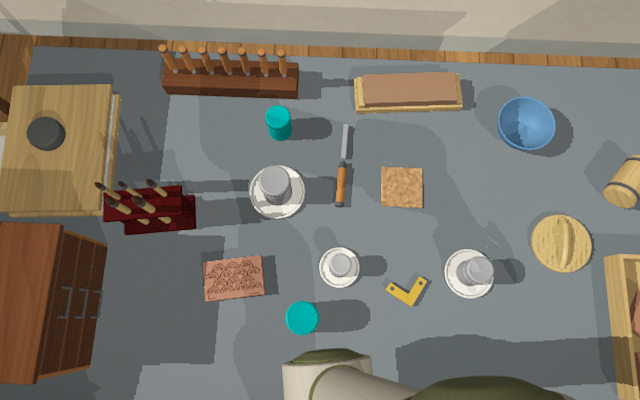

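The top view shows each tin centred in its own dish: small at (341,265), medium at (472,270) and large at (276,185). The other objects haven't moved, so I'm handing in.

```bash
python3 -c "
from workcell import manip; print(manip.finish_job())"
```

```text
the job is handed in; nothing more can be done
None
```

All three canisters now stand upright in the dish of their own size, and the job was handed in at about 33 s. I parked the small tin on the cork mat, moved medium to medium and large to large, then put the small tin in its own dish. Each tin was lowered until the wrist force showed contact before I released it.

- **Centring:** the last circle fits from the top and scene cameras put each tin within about 2–4 mm of its dish centre. The individual fits disagree with each other by a similar amount, so the true offset could be smaller.
- **Forces:** the highest I read at the end of a move was about 9 N.
- **Other objects:** the brush stand, printing block, brass corner and both turquoise look-alikes show at their starting positions, within the measuring error. The recognition network missed the brass corner in the last top picture, but it is plainly visible there and the scene camera found it where it started.

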